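Open the paste pot and bring the magnifier over it

ROBOT

A 7-joint arm with a two-finger parallel gripper is mounted at the origin on the work surface. World frame = base frame: x ahead of the robot, y to its left, z up, the work surface at z = 0. Lengths are in mm, angles in degrees, forces in N, time in s.
With the tool pointing down it reaches from about 425 to 950 mm from the base axis. Payload 4.7 kg.
Tool frame: the origin (TCP) lies at the very end of the fingers, on their centre line; the grasp point (between the pads) lies 19 mm behind it; z points along the fingers, y is the line along which they close (so a half turn about z gives the same grasp; the last joint's range is limited). The gripper opens to 87 mm and grips with 3 to 60 N. Pads are 19 mm wide; open, the fingers measure 117 mm over their backs; the gripper's body (75 mm by 190 mm) begins 51 mm behind the grasp point.
Start: joints at [70.766, 26.849, -2.785, 87.806, 1.381, 65.374, -4.715], TCP at [203.904, -643.485, 222.573] pointing down, gripper open.
Joint ranges: [-148.3, 148.3], [-19.14, 114.17], [-79.39, 73.82], [5.75, 140.21], [-59.74, 239.74], [12.07, 113.84], [-152.46, 152.46]. Speed limits (degrees/s): [147.25, 147.25, 180, 180, 180, 180, 180].

INTERFACE

Orientations are given as [roll, pitch, yaw] about the fixed x, y, z axes, in that order (R = Rz(yaw) Ry(pitch) Rx(roll)).
In Python, from workcell import arm, camera, camera_info gives the robot as it stands.
- The arm moves only by the tool step_arm, never from a script. Its argument "moves" is a list of rows, each an object of numbers: "dx", "dy", "dz": the shift along the world's x, y, z in m; "rx", "ry", "rz": the turn, a rotation vector about the world's x, y, z in degrees; "grip": the closure, from -1 (fully open) to 1 (shut). A call has 1 to 10 rows; each row shifts and turns the commanded pose from where the row before left it; what a row does not reach is not made up. A row lasts 1/10 s, in which the tool goes at most 50 mm and 8.59 degrees, less where a joint would pass 70% of its speed; a pose out of reach is approached as far as the arm can. A call is refused whole if a number of a shift passes 0.05 or a number of a turn 8.59, either way. A call with a gripper value outside its range is refused whole. The fingers move at their own pace and stop on an object; "force" is the grip in N (left out, the last holds). Time passes only in rows, so rows that do not move let the fingers close. It gives the time, the measured TCP pose, the force, the opening and the grip force at its end, in the units of the state.
- arm.state(): the state, without advancing time (a new reading comes with each control period).
- camera(name): name is "side" or "top"; returns (picture, depth): 420x560x3 uint8, red, green, blue; 420x560 float32, mm along the optical axis (not along the pixel's ray), 0 where there is no reading.
- camera_info(name): a dict with "camera_matrix" (3x3 intrinsics, pixels), "rvec" (rotation vector, rad) and "tvec" (3), from world to camera coordinates, as OpenCV has them. Camera axes: x right, y down, z forward; pixel columns grow to the right and rows downward; lengths in mm; the calibration is good to about 2 mm. A picture is of the moment at which its call begins. camera_info takes no time and is no camera call.
- arm.close_job(): hands the job in; it is judged then, once.
The state is a dict: "time_s": time; "joint_positions": joint angles; "dq": joint speeds; "effort": joint torques, N m; "tool_pos": TCP position; "tool_rot": TCP orientation; "force": force on the tool from outside, world axes, zero at the start; "ft_torque": the same for the moment, N m; "opening": opening from 0.0 (shut) to 1.0 (fully open); "grasp_force": force on a finger pad.
Only numpy, scipy, OpenCV 4.12 (cv2) and the standard library are available. Lean on these libraries where they do the work, as an engineer would, in place of code of your own. Each camera call takes 0.05 s, during which the arm holds its last target. There are 200 camera calls.

TASK

Get the paste pot ready for inspection: lift its lid off by the knob and set it down gently, knob up and wholly on the pile of blotting boards, letting go only once the pile carries it. Then swing the bench magnifier round until its lens is centred over the open pot, and tilt its head level. Leave the pot and everything else standing where they are.

Things in the scene. Friction and masses are not known exactly. Their poses are not given: they have to be found in the camera images.
- pot: paste pot, loose, empty, pale glazed stoneware: outside 120 mm across, 100 mm tall, wall 6 mm. Origin: centre of its underside, z up. It stands on the bench
- lid: the pot's loose round lid, same glaze, 0.2 to 0.35 kg: plate 116 mm across over a plug 94 mm across, 10 mm deep, loose in the pot's mouth. Origin: centre of the plug's flat underside (90 mm above the pot's underside when on), z up. Above it: plate rim 10 to 16 mm, rising to 24 at the centre; knob neck 18 mm thick to 32; knob head 30 mm across from 38 to 56, top at 60 mm
- blotters: square pile of pale blotting boards, 180 x 180 mm, fixed to the bench. Origin: centre of its underside, on the bench; x and y along its sides. The pile's thickness differs from time to time, anywhere from 20 to 65 mm, and this pose does not tell it: feel for its top (or look)
- pivot (a point): bench magnifier (white foot 130 mm square, post 22 mm thick): point on the post's vertical axis, level with its arm's centre line, 250 mm above the bench. The arm, a level steel bar 14 mm thick, is bare from 20 to 130 mm from the axis, then a collar 24 mm thick up to 162 mm. A hub 34 mm across tops the post, to 288 mm above the bench
- lens (a point): centre of the magnifier's round lens, 230 mm from the post's axis, 250 mm above the bench. The head is a white ring 124 mm across outside, 102 mm inside, 20 mm thick, around the glass. Its y axis runs along the arm towards the post (level), z is the lens axis (straight up when the head is level), x crosses the arm
- swivel (a joint): swivel of the magnifier's arm about the post (rad), free from -2.0 to 1.2, grows counter-clockwise seen from above; stiff, stays where it is left (about 0.4 Nm to turn)
- head (a joint): tilt of the lens head about the arm's axis (rad), -0.95 to 0.95, 0 is level; when positive, the ring's side at the lens point's -x is the high one and pressing it down lowers the value. Stiff, balanced, no stop or click at level, stays where it is left (about 0.15 Nm to turn)
- jar: smaller lidded jar of the same glaze, one solid piece 84 mm across and 112 mm tall, with a small 22 mm knob: a bystander. Origin: centre of its underside
- brush: paste brush lying flat, 190 mm long: a bystander
- weight: round steel weight with a knob, 56 mm across, 60 mm tall: a bystander
- bowl: white water bowl, 110 mm across, 50 mm tall: a bystander
- folder: bone folder, flat bar 150 x 24 x 7 mm: a bystander
- tape: roll of paper tape lying flat, 90 mm across, 25 mm tall: a bystander
- stone: dark steel block weight 90 x 50 x 30 mm: a bystander
Things that resemble listed ones, but are neither listed nor needed, are in the scene too. What is shaped like the lid but green or purple is not meant. What is shaped like the pot but blue is not meant.

How it is judged (in metres and radians):
On the way, in this order (a step that is already met when the one before it is completed fails the run):
1. the lid is lifted clear of the pot in the fingers (z of lid in the frame of pot above 0.11 m and contact force between the fingers and lid above 1 N), for 0.2 s.
2. the lid, still held, has been set level on the pile, wholly on it, before the lens is brought over the pot (x of lid in the frame of blotters between -0.042 and 0.042 m and y of lid in the frame of blotters between -0.042 and 0.042 m and contact force between lid and blotters above 0.5 N and contact force between the fingers and lid above 0.5 N and angle between lid's own z axis and vertical below 0.12 rad and horizontal distance between lens and pot above 0.1 m), for 0.1 s.
At the end, for the whole second after the job is handed in: Lid at rest, knob up, level within 0.08 rad, on the pile, its middle within 42 mm of the pile's middle along each side; lens within 30 mm of the pot's middle seen from above, level within 0.12 rad; pot upright; pot and all bystanders within 30 mm of their starts (x of lid in the frame of blotters between -0.042 and 0.042 m and y of lid in the frame of blotters between -0.042 and 0.042 m and contact force between lid and blotters above 0.5 N and angle between lid's own z axis and vertical below 0.08 rad and linear speed of lid below 0.02 m/s and contact force between lid and pot below 0.01 N and horizontal distance between lens and pot below 0.03 m and angle between lens's own z axis and vertical below 0.12 rad and angle between pot's own z axis and vertical below 0.05 rad and distance of pot from where it was at the start of the episode below 0.03 m); the robot touches nothing.
It fails at once if the lid is pressed or dropped hard on the pile (over 35 N) (contact force between lid and blotters above 35 N).
It fails at once if the pot is shifted more than 30 mm or tipped (distance of pot from where it was at the start of the episode above 0.03 m or angle between pot's own z axis and vertical above 0.3 rad).
It fails at once if a bystander is shifted more than 30 mm (distance of any of jar, brush, weight, bowl, folder, tape, stone from where it was at the start of the episode above 0.03 m).
It also fails if it takes over 72 s, if anything falls off the work surface, if the arm or the gripper's body presses on something with over 40 N, if the wrist force passes 120 N, or if a joint passes its speed limit or range.

## Working session

There is one attempt and no reset: what is moved stays moved. The work goes in short steps, Python scripts to look and compute and a tool call to move; the robot and the scene stay as the last step left them, time stands still between calls to the robot, and variables do not carry over. Pictures are saved under pics/ and viewed, at most 10 in all, crops included, and the job is handed in when it is done.

Besides the shell and the picture viewer there is one more tool, called after "Call:" as name(argument=value, ...) on one line, values as JSON. step_arm: Moves the arm, as the interface text tells. Its arguments: {"type":"object","properties":{"moves":{"type":"array","items":{"type":"object","properties":{"dx":{"type":"number"},"dy":{"type":"number"},"dz":{"type":"number"},"rx":{"type":"number"},"ry":{"type":"number"},"rz":{"type":"number"},"grip":{"type":"number"}}}},"force":{"type":"number"}},"required":["moves"]}

```bash
mkdir -p pics; cat > h.py <<'E'
import numpy as np, cv2
from workcell import arm, camera, camera_info
def cam(n):
    i=camera_info(n); K=np.array(i["camera_matrix"],float); R=cv2.Rodrigues(np.array(i["rvec"],float))[0]; t=np.array(i["tvec"],float).ravel(); return K,R,t
def ray(n,u,v):
    K,R,t=cam(n); d=R.T@np.linalg.inv(K)@np.array([u,v,1.]); return -R.T@t,d
def onz(n,u,v,z):
    c,d=ray(n,u,v); return c+d*(z-c[2])/d[2]
def cloud(n,D):
    K,R,t=cam(n); h,w=D.shape; u,v=np.meshgrid(np.arange(w),np.arange(h))
    P=np.stack([(u-K[0,2])/K[0,0]*D,(v-K[1,2])/K[1,1]*D,D],-1)
    return (P-t)@R
def proj(n,p):
    K,R,t=cam(n); q=K@(R@np.array(p,float)+t); return q[:2]/q[2]
E
python3 - <<'E'
from h import *
for n in("side","top"):
    p,d=camera(n); cv2.imwrite(f"pics/{n}0.png",p[:,:,::-1]); np.savez(f"{n}0.npz",p=p,d=d)
    K,R,t=cam(n); print(n,K.round(1).tolist(),(-R.T@t).round(),R.round(2).tolist(),(d>0).mean())
E
```

```text
side [[526.3, 0.0, 270.2], [0.0, 526.3, 208.5], [0.0, 0.0, 1.0]] [  462. -1127.  1228.] [[1.0, -0.06, -0.0], [-0.04, -0.69, -0.73], [0.04, 0.72, -0.69]] 0.9959608843537415
top [[448.6, 0.0, 273.2], [0.0, 448.6, 211.3], [0.0, 0.0, 1.0]] [ 345.   10. 1330.] [[0.02, -1.0, 0.02], [-0.99, -0.02, -0.16], [0.16, -0.02, -0.99]] 0.9961352040816327
```

View pics/top0.png

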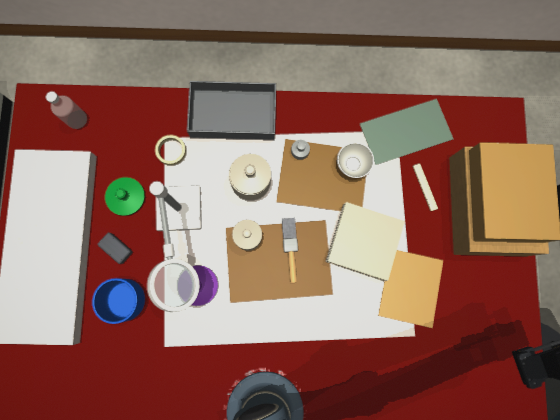

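View pics/side0.png

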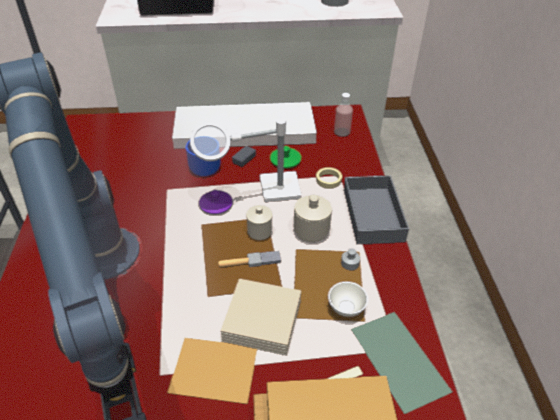

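The top view shows the lidded pot at (250,175) and the smaller jar at (247,235). The blotter pile is at (366,241), the magnifier hub at (157,188) and its lens ring at (173,286). The green (124,196) and purple (200,286) lids and the blue pot (118,300) are decoys. Next I'll measure and check with one crop.

```bash
python3 - <<'E'
from h import *
T=np.load("top0.npz"); S=np.load("side0.npz")
C=cloud("top",T["d"]); CS=cloud("side",S["d"])
def sel(c,ctr,r,z0,z1):
    m=(np.hypot(c[...,0]-ctr[0],c[...,1]-ctr[1])<r)&(c[...,2]>z0)&(c[...,2]<z1); return c[m]
print("table",np.median(C[330:345,200:220].reshape(-1,3),0).round(1))
for nm,(u,v) in dict(knob=(250,170),jar=(247,233),pile=(366,241),hub=(157,188),stk=(515,190)).items():
    print(nm,C[v,u].round(1))
k=C[170,250]
def circ(P): # lsq circle
    A=np.c_[2*P[:,:2],np.ones(len(P))]; s=np.linalg.lstsq(A,(P[:,:2]**2).sum(1),rcond=None)[0]; return s[:2].round(1),np.sqrt(s[2]+s[:2]@s[:2]).round(1)
for n,c in(("top",C),("side",CS)):
    q=sel(c,k,80,136,160); q2=sel(c,k,80,95,125)
    print(n,"knob",len(q),((q.min(0)+q.max(0))/2).round(1),q.max(0).round(1),"plate",((q2.min(0)+q2.max(0))/2).round(1),np.ptp(q2,axis=0).round(1))
    jj=C[233,247]; q=sel(c,jj,60,70,125); print(" jar",((q.min(0)+q.max(0))/2).round(1),np.ptp(q,axis=0).round(1),q.max(0).round(1))
    b=C[241,366]; q=sel(c,b,150,b[2]-5,b[2]+6); r=cv2.minAreaRect(q[:,:2].astype(np.float32)); print(" pile",r,np.median(q[:,2]))
    h=C[188,157]; q=sel(c,h,50,270,300); print(" hub",len(q),((q.min(0)+q.max(0))/2).round(1),np.ptp(q,axis=0).round(1),q.max(0).round(1))
    q=sel(c,C[188,157],330,190,330); q=q[np.hypot(*(q[:,:2]-h[:2]).T)>25]
    np.save(n+"_mag.npy",q); d=np.hypot(*(q[:,:2]-h[:2]).T)
    for a,bb in((30,125),(130,162),(168,300)):
        s=q[(d>a)&(d<bb)]; print("  mag",a,len(s),s.mean(0).round(1),s.min(0).round(1),s.max(0).round(1))
im=cv2.resize(T["p"][150:330,80:280,::-1],(800,720))[:,:]; im=cv2.resize(T["p"][130:320,90:290,::-1],(600,570),interpolation=cv2.INTER_CUBIC)
cv2.imwrite("pics/crop.png",im)
E
```

```text
table [197.  162.5   1.1]
knob [654.   55.9 145. ]
jar [485.2  60.  115.8]
pile [ 477.6 -279.    51.7]
hub [567.2 268.6 287.6]
stk [ 609.2 -648.4  179. ]
top knob 101 [654.2  55.9 147.7] [668.4  69.6 155.7] plate [653.2  58.8 107.5] [117.3 116.2  24.9]
 jar [485.4  62.6  95.1] [81.8 81.5 41.3] [526.3 103.4 115.8]
 pile ((478.9601135253906, -280.3302917480469), (180.5301055908203, 181.0994415283203), 72.95634460449219) 52.20087108662356
 hub 180 [566.4 269.4 281.8] [32.2 32.5 22. ] [582.5 285.7 292.8]
  mag 30 231 [491.  253.4 255.2] [445.1 238.4 247.8] [537.8 270.8 261.2]
  mag 130 131 [423.2 238.7 259. ] [407.2 226.3 248.7] [438.4 252.  265.5]
  mag 168 2187 [341.9 223.7 256. ] [282.1 167.5 218.5] [403.7 280.4 294.7]
side knob 70 [657.7  50.8 145.5] [672.1  65.9 154.9] plate [657.4  53.8 110. ] [118.7 122.1  29.9]
 jar [489.6  58.5  92.2] [82.1 85.5 43.7] [530.7 101.3 114.1]
 pile ((481.91851806640625, -282.06878662109375), (184.7816925048828, 181.30419921875), 73.1593017578125) 50.65255120489866
 hub 93 [571.8 265.8 280.7] [32.9 35.7 20.9] [588.2 283.7 291.2]
  mag 30 134 [492.3 248.5 251.5] [446.4 231.  241.7] [542.3 268.5 260.7]
  mag 130 75 [426.4 232.9 252.9] [409.  223.3 238.9] [443.2 249.8 261.3]
  mag 168 1219 [346.  218.5 251.5] [287.1 162.4 204.1] [405.7 273.8 292.4]
```

View pics/crop.png

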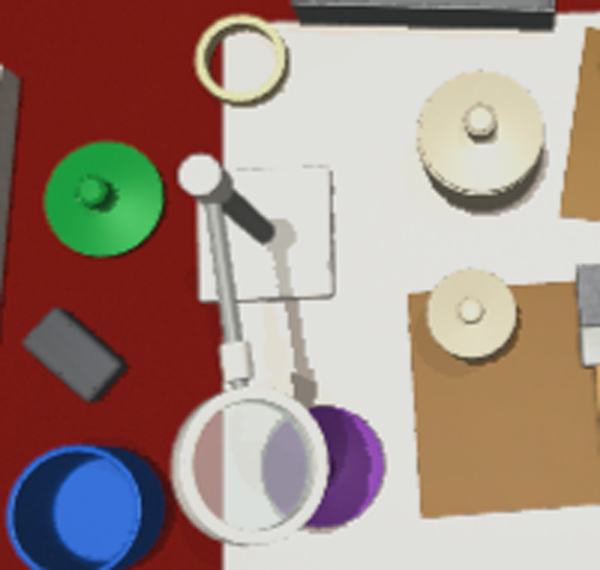

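The crop confirms it: the pale 116 mm lid at crop (480,120), at (655,55), sits on the larger pale pot and is the one meant. The one at (470,310) is the small jar. I'll start moving and work out the head tilt alongside.

Call:
step_arm(moves=[{"dx":0.022,"dy":0.034,"grip":-1},{"dx":0.022,"dy":0.034,"grip":-1},{"dx":0.022,"dy":0.034,"grip":-1},{"dx":0.022,"dy":0.034,"grip":-1},{"dx":0.022,"dy":0.034,"grip":-1},{"dx":0.022,"dy":0.034,"grip":-1},{"dx":0.022,"dy":0.034,"grip":-1},{"dx":0.022,"dy":0.034,"grip":-1},{"dx":0.022,"dy":0.034,"grip":-1},{"dx":0.022,"dy":0.034,"grip":-1}], force=25)

```text
schema error: expected keys dx, dy, dz, rx, ry, rz, grip
```

Call:
step_arm(moves=[{"dx":0.022,"dy":0.034,"grip":-1},{"dx":0.022,"dy":0.034,"grip":-1},{"dx":0.022,"dy":0.034,"grip":-1},{"dx":0.022,"dy":0.034,"grip":-1},{"dx":0.022,"dy":0.034,"grip":-1},{"dx":0.022,"dy":0.034,"grip":-1},{"dx":0.022,"dy":0.034,"grip":-1},{"dx":0.022,"dy":0.034,"grip":-1},{"dx":0.022,"dy":0.034,"grip":-1},{"dx":0.022,"dy":0.034,"grip":-1}])

```text
schema error: expected keys dx, dy, dz, rx, ry, rz, grip
```

```bash
python3 - <<'E'
from h import *
for n in("top","side"):
    q=np.load(n+"_mag.npy"); piv=np.array([569,267.5]); L=np.array([344,221.])
    d=np.hypot(*(q[:,:2]-L).T); s=q[(d<70)]
    y=piv-L; y/=np.linalg.norm(y); x=np.array([y[1],-y[0]])
    X=(s[:,:2]-L)@x; Y=(s[:,:2]-L)@y
    f=cv2.fitLine(np.c_[X,s[:,2]].astype(np.float32),cv2.DIST_HUBER,0,.01,.01).ravel()
    print(n,x.round(2),"lens x slope deg",np.degrees(np.arctan(f[1]/f[0])).round(1),f[2:],X.min(),X.max(),Y.min(),Y.max(),s[X<-30,2].mean(),s[X>30,2].mean())
print(arm.state())
E
```

```text
top [ 0.2  -0.98] lens x slope deg -33.8 [ -2.2335074 254.51576  ] -58.897060846224505 52.49277968186525 -62.50390158647725 69.69615424192094 281.45839173224977 230.3303785961385
side [ 0.2  -0.98] lens x slope deg -34.4 [  1.618713 251.88345 ] -49.659881387065724 58.36902655332074 -58.953675377411436 68.87583192404726 279.3931408256331 227.30346725681954
{'time_s': 0.1, 'joint_positions': array([70.76646226, 26.89199061, -2.78279379, 87.86786986,  1.37957485,
       65.37506574, -4.71468618]), 'dq': array([ 0.05526814, -0.1228005 , -0.02605966, -0.17776263,  0.00051407,
        0.09170269,  0.09759642]), 'effort': array([ 6.26331821e-04, -5.09166026e+01, -8.11885879e-02, -2.36827880e+01,
       -6.14322466e-02,  3.44209245e-02,  6.04361821e-05]), 'tool_pos': array([ 203.68656994, -642.95955143,  221.60513506]), 'tool_rot': array([-1.79898614e+02,  3.12149042e-03,  1.75782686e+01]), 'force': array([-0.26283686,  0.04107633, -0.07417589]), 'ft_torque': array([-0.04121107, -0.03960553,  0.01304904]), 'grasp_force': 0.0, 'opening': 1.0020663007907}
```

Call:
step_arm(moves=[{"dx":0.022,"dy":0.034,"dz":0,"rx":0,"ry":0,"rz":0,"grip":-1},{"dx":0.022,"dy":0.034,"dz":0,"rx":0,"ry":0,"rz":0,"grip":-1},{"dx":0.022,"dy":0.034,"dz":0,"rx":0,"ry":0,"rz":0,"grip":-1},{"dx":0.022,"dy":0.034,"dz":0,"rx":0,"ry":0,"rz":0,"grip":-1},{"dx":0.022,"dy":0.034,"dz":0,"rx":0,"ry":0,"rz":0,"grip":-1},{"dx":0.022,"dy":0.034,"dz":0,"rx":0,"ry":0,"rz":0,"grip":-1},{"dx":0.022,"dy":0.034,"dz":0,"rx":0,"ry":0,"rz":0,"grip":-1},{"dx":0.022,"dy":0.034,"dz":0,"rx":0,"ry":0,"rz":0,"grip":-1},{"dx":0.022,"dy":0.034,"dz":0,"rx":0,"ry":0,"rz":0,"grip":-1},{"dx":0.022,"dy":0.034,"dz":0,"rx":0,"ry":0,"rz":0,"grip":-1}], force=25)

```text
time_s: 1.1
tool_pos: [424.3, -301.9, 222.3]
tool_rot: [-180.0, 0.0, 17.6]
force: [1.0, -0.9, -0.2]
opening: 1.004
grasp_force: 0.0
```

Call:
step_arm(moves=[{"dx":0.022,"dy":0.034,"dz":0,"rx":0,"ry":0,"rz":0,"grip":-1},{"dx":0.022,"dy":0.034,"dz":0,"rx":0,"ry":0,"rz":0,"grip":-1},{"dx":0.022,"dy":0.034,"dz":0,"rx":0,"ry":0,"rz":0,"grip":-1},{"dx":0.022,"dy":0.034,"dz":0,"rx":0,"ry":0,"rz":0,"grip":-1},{"dx":0.022,"dy":0.034,"dz":0,"rx":0,"ry":0,"rz":0,"grip":-1},{"dx":0.022,"dy":0.034,"dz":0,"rx":0,"ry":0,"rz":0,"grip":-1},{"dx":0.022,"dy":0.034,"dz":0,"rx":0,"ry":0,"rz":0,"grip":-1},{"dx":0.022,"dy":0.034,"dz":0,"rx":0,"ry":0,"rz":0,"grip":-1},{"dx":0.022,"dy":0.034,"dz":0,"rx":0,"ry":0,"rz":0,"grip":-1},{"dx":0.022,"dy":0.034,"dz":0,"rx":0,"ry":0,"rz":0,"grip":-1}])

```text
time_s: 2.1
tool_pos: [644.3, 37.8, 222.1]
tool_rot: [180.0, 0.1, 17.6]
force: [0.5, -0.5, 0.8]
opening: 1.001
grasp_force: 0.0
```

Call:
step_arm(moves=[{"dx":0.011,"dy":0.017,"dz":0,"rx":0,"ry":0,"rz":0,"grip":-1},{"dx":0,"dy":0,"dz":-0.02,"rx":0,"ry":0,"rz":0,"grip":-1},{"dx":0,"dy":0,"dz":-0.02,"rx":0,"ry":0,"rz":0,"grip":-1},{"dx":0,"dy":0,"dz":-0.02,"rx":0,"ry":0,"rz":0,"grip":-1},{"dx":0,"dy":0,"dz":-0.015,"rx":0,"ry":0,"rz":0,"grip":-1},{"dx":0,"dy":0,"dz":-0.013,"rx":0,"ry":0,"rz":0,"grip":-1},{"dx":0,"dy":0,"dz":-0.012,"rx":0,"ry":0,"rz":0,"grip":-1},{"dx":0,"dy":0,"dz":0,"rx":0,"ry":0,"rz":0,"grip":-1}])

```text
time_s: 2.9
tool_pos: [653.8, 53.2, 120.7]
tool_rot: [-180.0, 0.2, 17.6]
force: [-0.3, -0.9, -0.1]
opening: 0.999
grasp_force: 0.0
```

Call:
step_arm(moves=[{"dx":0,"dy":0,"dz":0,"rx":0,"ry":0,"rz":0,"grip":1},{"dx":0,"dy":0,"dz":0,"rx":0,"ry":0,"rz":0,"grip":1},{"dx":0,"dy":0,"dz":0,"rx":0,"ry":0,"rz":0,"grip":1},{"dx":0,"dy":0,"dz":0,"rx":0,"ry":0,"rz":0,"grip":1},{"dx":0,"dy":0,"dz":0,"rx":0,"ry":0,"rz":0,"grip":1},{"dx":0,"dy":0,"dz":0,"rx":0,"ry":0,"rz":0,"grip":1},{"dx":0,"dy":0,"dz":0,"rx":0,"ry":0,"rz":0,"grip":1},{"dx":0,"dy":0,"dz":0,"rx":0,"ry":0,"rz":0,"grip":1}])

```text
time_s: 3.7
tool_pos: [654.8, 54.0, 122.6]
tool_rot: [-180.0, -0.0, 17.6]
force: [-0.9, 0.9, 0.9]
opening: 0.355
grasp_force: 0.7
```

Call:
step_arm(moves=[{"dx":0,"dy":0,"dz":0,"rx":0,"ry":0,"rz":0,"grip":1},{"dx":0,"dy":0,"dz":0,"rx":0,"ry":0,"rz":0,"grip":1},{"dx":0,"dy":0,"dz":0,"rx":0,"ry":0,"rz":0,"grip":1},{"dx":0,"dy":0,"dz":0.005,"rx":0,"ry":0,"rz":0,"grip":1},{"dx":0,"dy":0,"dz":0.01,"rx":0,"ry":0,"rz":0,"grip":1},{"dx":0,"dy":0,"dz":0.015,"rx":0,"ry":0,"rz":0,"grip":1},{"dx":0,"dy":0,"dz":0.02,"rx":0,"ry":0,"rz":0,"grip":1},{"dx":0,"dy":0,"dz":0,"rx":0,"ry":0,"rz":0,"grip":1},{"dx":0,"dy":0,"dz":0,"rx":0,"ry":0,"rz":0,"grip":1},{"dx":0,"dy":0,"dz":0,"rx":0,"ry":0,"rz":0,"grip":1}])

```text
time_s: 4.7
tool_pos: [654.3, 53.1, 171.8]
tool_rot: [180.0, 0.1, 17.6]
force: [0.7, 0.0, -2.9]
opening: 0.337
grasp_force: 25.0
```

Call:
step_arm(moves=[{"dx":-0.01,"dy":-0.018,"dz":0,"rx":0,"ry":0,"rz":0,"grip":1},{"dx":-0.018,"dy":-0.034,"dz":0,"rx":0,"ry":0,"rz":0,"grip":1},{"dx":-0.018,"dy":-0.034,"dz":0,"rx":0,"ry":0,"rz":0,"grip":1},{"dx":-0.018,"dy":-0.034,"dz":0,"rx":0,"ry":0,"rz":0,"grip":1},{"dx":-0.018,"dy":-0.034,"dz":0,"rx":0,"ry":0,"rz":0,"grip":1},{"dx":-0.018,"dy":-0.034,"dz":0,"rx":0,"ry":0,"rz":0,"grip":1},{"dx":-0.018,"dy":-0.034,"dz":0,"rx":0,"ry":0,"rz":0,"grip":1},{"dx":-0.018,"dy":-0.034,"dz":0,"rx":0,"ry":0,"rz":0,"grip":1},{"dx":-0.018,"dy":-0.034,"dz":0,"rx":0,"ry":0,"rz":0,"grip":1},{"dx":-0.018,"dy":-0.034,"dz":0,"rx":0,"ry":0,"rz":0,"grip":1}])

```text
time_s: 5.7
tool_pos: [480.5, -272.3, 171.9]
tool_rot: [-180.0, 0.1, 17.5]
force: [-0.7, -0.1, -2.4]
opening: 0.334
grasp_force: 25.0
```

Call:
step_arm(moves=[{"dx":-0.003,"dy":-0.012,"dz":0,"rx":0,"ry":0,"rz":0,"grip":1},{"dx":0,"dy":0,"dz":-0.02,"rx":0,"ry":0,"rz":0,"grip":1},{"dx":0,"dy":0,"dz":-0.02,"rx":0,"ry":0,"rz":0,"grip":1},{"dx":0,"dy":0,"dz":-0.015,"rx":0,"ry":0,"rz":0,"grip":1},{"dx":0,"dy":0,"dz":-0.01,"rx":0,"ry":0,"rz":0,"grip":1},{"dx":0,"dy":0,"dz":-0.005,"rx":0,"ry":0,"rz":0,"grip":1},{"dx":0,"dy":0,"dz":0,"rx":0,"ry":0,"rz":0,"grip":1},{"dx":0,"dy":0,"dz":0,"rx":0,"ry":0,"rz":0,"grip":1}])

```text
time_s: 6.5
tool_pos: [480.4, -282.6, 103.1]
tool_rot: [180.0, -0.0, 17.6]
force: [0.5, -0.9, -3.1]
opening: 0.333
grasp_force: 25.0
```

```bash
python3 - <<'E'
from h import *
p,d=camera("side"); cv2.imwrite("pics/side1.png",p[:,:,::-1])
print(arm.state()["tool_pos"],arm.state()["force"])
E
```

```text
[ 480.47850596 -282.70162699  103.31058097] [ 0.13858967 -0.08492425 -2.01371256]
```

View pics/side1.png

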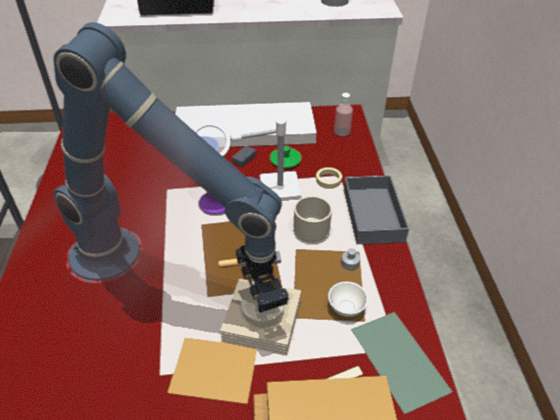

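The lid is held level over the middle of the pile at (264,308), and the open pot is still in place at (312,218). Next I'll lower the lid slowly until it touches.

Call:
step_arm(moves=[{"dx":0,"dy":0,"dz":-0.005,"rx":0,"ry":0,"rz":0,"grip":1},{"dx":0,"dy":0,"dz":-0.004,"rx":0,"ry":0,"rz":0,"grip":1},{"dx":0,"dy":0,"dz":-0.003,"rx":0,"ry":0,"rz":0,"grip":1},{"dx":0,"dy":0,"dz":-0.002,"rx":0,"ry":0,"rz":0,"grip":1},{"dx":0,"dy":0,"dz":0,"rx":0,"ry":0,"rz":0,"grip":1}])

```text
time_s: 7.05
tool_pos: [479.6, -282.4, 88.1]
tool_rot: [-180.0, 0.0, 17.6]
force: [-0.3, 0.7, -2.7]
opening: 0.335
grasp_force: 25.0
```

Call:
step_arm(moves=[{"dx":0,"dy":0,"dz":-0.001,"rx":0,"ry":0,"rz":0,"grip":1},{"dx":0,"dy":0,"dz":-0.001,"rx":0,"ry":0,"rz":0,"grip":1},{"dx":0,"dy":0,"dz":0,"rx":0,"ry":0,"rz":0,"grip":1}])

```text
time_s: 7.35
tool_pos: [479.9, -282.5, 86.5]
tool_rot: [180.0, 0.0, 17.6]
force: [-0.6, -0.8, -2.5]
opening: 0.333
grasp_force: 25.0
```

Call:
step_arm(moves=[{"dx":0,"dy":0,"dz":-0.001,"rx":0,"ry":0,"rz":0,"grip":1},{"dx":0,"dy":0,"dz":-0.001,"rx":0,"ry":0,"rz":0,"grip":1},{"dx":0,"dy":0,"dz":0,"rx":0,"ry":0,"rz":0,"grip":1}])

```text
time_s: 7.65
tool_pos: [479.9, -282.5, 84.6]
tool_rot: [180.0, -0.0, 17.6]
force: [0.2, -0.0, -3.3]
opening: 0.339
grasp_force: 25.0
```

Call:
step_arm(moves=[{"dx":0,"dy":0,"dz":-0.001,"rx":0,"ry":0,"rz":0,"grip":1},{"dx":0,"dy":0,"dz":0,"rx":0,"ry":0,"rz":0,"grip":1}])

```text
time_s: 7.85
tool_pos: [480.0, -282.5, 84.5]
tool_rot: [180.0, 0.0, 17.6]
force: [-2.5, 1.7, 4.8]
opening: 0.334
grasp_force: 25.0
```

Call:
step_arm(moves=[{"dx":0,"dy":0,"dz":-0.001,"rx":0,"ry":0,"rz":0,"grip":1},{"dx":0,"dy":0,"dz":0,"rx":0,"ry":0,"rz":0,"grip":1}])

```text
time_s: 8.05
tool_pos: [480.0, -282.6, 84.4]
tool_rot: [180.0, 0.0, 17.6]
force: [-4.7, 1.8, 13.2]
opening: 0.334
grasp_force: 25.0
```

Call:
step_arm(moves=[{"dx":0,"dy":0,"dz":0.001,"rx":0,"ry":0,"rz":0,"grip":1},{"dx":0,"dy":0,"dz":0,"rx":0,"ry":0,"rz":0,"grip":1},{"dx":0,"dy":0,"dz":0,"rx":0,"ry":0,"rz":0,"grip":1}])

```text
time_s: 8.35
tool_pos: [480.0, -282.6, 84.5]
tool_rot: [180.0, -0.0, 17.6]
force: [-2.7, 1.3, 7.5]
opening: 0.338
grasp_force: 25.0
```

Call:
step_arm(moves=[{"dx":0,"dy":0,"dz":0,"rx":0,"ry":0,"rz":0,"grip":-1},{"dx":0,"dy":0,"dz":0,"rx":0,"ry":0,"rz":0,"grip":-1},{"dx":0,"dy":0,"dz":0,"rx":0,"ry":0,"rz":0,"grip":-1},{"dx":0,"dy":0,"dz":0,"rx":0,"ry":0,"rz":0,"grip":-1},{"dx":0,"dy":0,"dz":0,"rx":0,"ry":0,"rz":0,"grip":-1},{"dx":0,"dy":0,"dz":0,"rx":0,"ry":0,"rz":0,"grip":-1},{"dx":0,"dy":0,"dz":0,"rx":0,"ry":0,"rz":0,"grip":-1}])

```text
time_s: 9.05
tool_pos: [479.9, -282.5, 83.5]
tool_rot: [180.0, -0.0, 17.6]
force: [0.4, 1.4, 0.3]
opening: 0.887
grasp_force: 0.0
```

Call:
step_arm(moves=[{"dx":0,"dy":0,"dz":0.006,"rx":0,"ry":0,"rz":0,"grip":-1},{"dx":0,"dy":0,"dz":0.02,"rx":0,"ry":0,"rz":0,"grip":-1},{"dx":0,"dy":0,"dz":0.03,"rx":0,"ry":0,"rz":0,"grip":-1},{"dx":0,"dy":0,"dz":0.04,"rx":0,"ry":0,"rz":0,"grip":1},{"dx":0,"dy":0,"dz":0.04,"rx":0,"ry":0,"rz":0,"grip":1},{"dx":0,"dy":0,"dz":0.04,"rx":0,"ry":0,"rz":0,"grip":1},{"dx":0,"dy":0,"dz":0.04,"rx":0,"ry":0,"rz":0,"grip":1},{"dx":0,"dy":0,"dz":0.04,"rx":0,"ry":0,"rz":0,"grip":1},{"dx":0,"dy":0,"dz":0,"rx":0,"ry":0,"rz":0,"grip":1}], force=10)

```text
time_s: 9.95
tool_pos: [482.6, -283.3, 346.6]
tool_rot: [179.5, -0.5, 17.6]
force: [0.5, 0.1, -0.1]
opening: 0.542
grasp_force: 0.0
```

Call:
step_arm(moves=[{"dx":0,"dy":0.04,"dz":0,"rx":0,"ry":0,"rz":0,"grip":1},{"dx":0,"dy":0.04,"dz":0,"rx":0,"ry":0,"rz":0,"grip":1},{"dx":0,"dy":0.04,"dz":0,"rx":0,"ry":0,"rz":0,"grip":1},{"dx":0,"dy":0.04,"dz":0,"rx":0,"ry":0,"rz":0,"grip":1},{"dx":0,"dy":0.04,"dz":0,"rx":0,"ry":0,"rz":0,"grip":1},{"dx":0,"dy":0.04,"dz":0,"rx":0,"ry":0,"rz":0,"grip":1},{"dx":0,"dy":0.04,"dz":0,"rx":0,"ry":0,"rz":0,"grip":1},{"dx":0,"dy":0.04,"dz":0,"rx":0,"ry":0,"rz":0,"grip":1},{"dx":0,"dy":0.04,"dz":0,"rx":0,"ry":0,"rz":0,"grip":1},{"dx":0,"dy":0.04,"dz":0,"rx":0,"ry":0,"rz":0,"grip":1}])

```text
time_s: 10.95
tool_pos: [479.3, 119.0, 339.5]
tool_rot: [180.0, -0.0, 17.6]
force: [0.7, 0.6, 0.1]
opening: 0.007
grasp_force: 0.0
```

```bash
python3 - <<'E'
from h import *
p,d=camera("side"); C=cloud("side",d); np.savez("side2.npz",p=p,d=d)
m=(np.hypot(C[...,0]-480,C[...,1]+281)<85)&(C[...,2]>68)&(C[...,2]<82)
q=C[m]; print("plate",len(q),((q.min(0)+q.max(0))/2).round(1),np.ptp(q,axis=0).round(1))
m=(np.hypot(C[...,0]-480,C[...,1]+281)<85)&(C[...,2]>88)&(C[...,2]<120); q=C[m]; print("knob",((q.min(0)+q.max(0))/2).round(1),q.max(0).round(1))
print(arm.state()["tool_pos"])
E
```

```text
plate 758 [ 485.6 -286.5   74.4] [112.3 113.2  12.7]
knob [ 484.6 -285.3  102.5] [ 499.3 -268.6  115.8]
[478.0796878  127.25403894 339.90171786]
```

The lid is level on the pile, within 5 mm of its middle. Now to the far side of the magnifier bar.

Call:
step_arm(moves=[{"dx":-0.004,"dy":0.04,"dz":0,"rx":0,"ry":0,"rz":0,"grip":1},{"dx":-0.004,"dy":0.04,"dz":0,"rx":0,"ry":0,"rz":0,"grip":1},{"dx":-0.004,"dy":0.04,"dz":0,"rx":0,"ry":0,"rz":0,"grip":1},{"dx":-0.004,"dy":0.04,"dz":0,"rx":0,"ry":0,"rz":0,"grip":1},{"dx":0,"dy":0.01,"dz":0,"rx":0,"ry":0,"rz":0,"grip":1},{"dx":0,"dy":0,"dz":0,"rx":0,"ry":0,"rz":0,"grip":1},{"dx":0,"dy":0,"dz":0,"rx":0,"ry":0,"rz":0,"grip":1}])

```text
time_s: 11.7
tool_pos: [464.4, 285.9, 339.2]
tool_rot: [179.9, 0.0, 17.5]
force: [0.4, -0.1, -0.6]
opening: 0.008
grasp_force: 0.0
```

Call:
step_arm(moves=[{"dx":0,"dy":0,"dz":-0.03,"rx":0,"ry":0,"rz":0,"grip":1},{"dx":0,"dy":0,"dz":-0.03,"rx":0,"ry":0,"rz":0,"grip":1},{"dx":0,"dy":0,"dz":-0.02,"rx":0,"ry":0,"rz":0,"grip":1},{"dx":0,"dy":0,"dz":-0.014,"rx":0,"ry":0,"rz":0,"grip":1},{"dx":0,"dy":0,"dz":-0.01,"rx":0,"ry":0,"rz":0,"grip":1},{"dx":0,"dy":0,"dz":0,"rx":0,"ry":0,"rz":0,"grip":1},{"dx":0,"dy":0,"dz":0,"rx":0,"ry":0,"rz":0,"grip":1}])

```text
time_s: 12.4
tool_pos: [464.5, 287.6, 236.3]
tool_rot: [-180.0, -0.1, 17.5]
force: [0.1, -1.0, 0.4]
opening: 0.009
grasp_force: 0.0
```

```bash
python3 - <<'E'
from h import *
p,d=camera("side"); cv2.imwrite("pics/side3.png",cv2.resize(p[60:270,20:420,::-1],(800,420)))
# waypoint plan
piv=np.array([569,267.5]); r=100
for th in range(-168,-64,8):
    a=np.radians(th); u=np.array([np.cos(a),np.sin(a)]); nrm=np.array([u[1],-u[0]])
    phi=np.radians(17.6); tx=np.array([np.cos(phi),np.sin(phi)]); ty=np.array([-tx[1],tx[0]])
    off=7+9.5*abs(nrm@tx)+15*abs(nrm@ty); print(th,(piv+r*u+off*nrm).round(0),round(off,1))
print(arm.state()["tool_pos"],arm.state()["force"])
E
```

```text
-168 [466. 269.] 22.9
-160 [467. 254.] 22.4
-152 [470. 241.] 23.5
-144 [474. 228.] 24.2
-136 [480. 216.] 24.7
-128 [488. 204.] 24.7
-120 [498. 193.] 24.5
-112 [509. 184.] 23.9
-104 [523. 176.] 23.0
-96 [537. 170.] 21.7
-88 [552. 167.] 20.2
-80 [568. 166.] 18.4
-72 [584. 167.] 16.6
[464.55225654 287.80734702 236.6108694 ] [0.11417546 0.43803636 0.15252798]
```

View pics/side3.png

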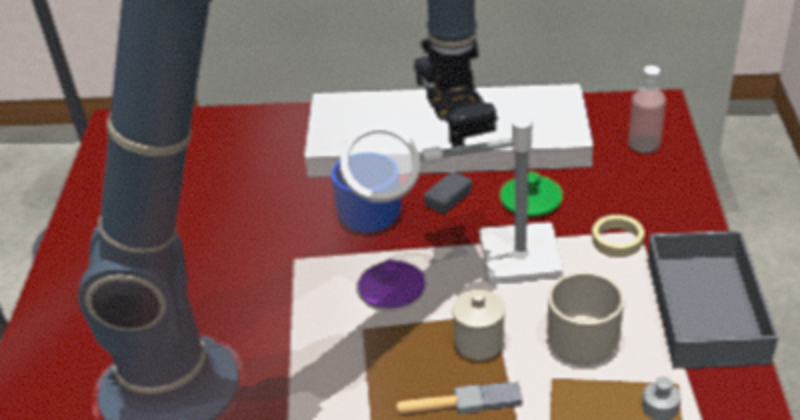

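The fingers are down on the far side of the bar, with bar and ring clear below the gripper body, so I'll push round the arc.

Call:
step_arm(moves=[{"dx":0,"dy":-0.008,"dz":0,"rx":0,"ry":0,"rz":0,"grip":1},{"dx":0,"dy":-0.006,"dz":0,"rx":0,"ry":0,"rz":0,"grip":1},{"dx":0,"dy":-0.006,"dz":0,"rx":0,"ry":0,"rz":0,"grip":1},{"dx":0,"dy":-0.007,"dz":0,"rx":0,"ry":0,"rz":0,"grip":1},{"dx":0.002,"dy":-0.007,"dz":0,"rx":0,"ry":0,"rz":0,"grip":1},{"dx":0.001,"dy":-0.007,"dz":0,"rx":0,"ry":0,"rz":0,"grip":1},{"dx":0.002,"dy":-0.006,"dz":0,"rx":0,"ry":0,"rz":0,"grip":1}])

```text
time_s: 13.15
tool_pos: [469.4, 241.4, 236.2]
tool_rot: [-179.9, -0.1, 17.6]
force: [1.9, 6.3, 0.2]
opening: 0.008
grasp_force: 2.2
```

Call:
step_arm(moves=[{"dx":0.004,"dy":-0.013,"dz":0,"rx":0,"ry":0,"rz":0,"grip":1},{"dx":0.006,"dy":-0.012,"dz":0,"rx":0,"ry":0,"rz":0,"grip":1},{"dx":0.008,"dy":-0.012,"dz":0,"rx":0,"ry":0,"rz":0,"grip":1},{"dx":0.01,"dy":-0.011,"dz":0,"rx":0,"ry":0,"rz":0,"grip":1},{"dx":0.011,"dy":-0.009,"dz":0,"rx":0,"ry":0,"rz":0,"grip":1},{"dx":0,"dy":0,"dz":0,"rx":0,"ry":0,"rz":0,"grip":1}])

```text
time_s: 13.75
tool_pos: [508.7, 181.0, 235.2]
tool_rot: [179.9, 0.1, 17.4]
force: [0.0, -2.0, -0.5]
opening: 0.006
grasp_force: 0.0
```

```bash
cat > lens.py <<'E'
from h import *
piv=np.array([569,267.5]); pot=np.array([655.5,55.5])
def lens(save=None):
    for n,b in(("top",(-2,1.5)),("side",(2.5,-2))):
        p,d=camera(n); C=cloud(n,d)-np.r_[b,0]
        if save: cv2.imwrite(f"pics/{n}_{save}.png",p[:,:,::-1])
        hsv=cv2.cvtColor(p,cv2.COLOR_RGB2HSV); r=np.hypot(C[...,0]-piv[0],C[...,1]-piv[1])
        m=(r>166)&(r<298)&(C[...,2]>200)&(C[...,2]<305)&(hsv[...,1]<60)&(hsv[...,2]>120)
        q=C[m]
        if len(q)<50: print(n,"few",len(q)); continue
        o=(q.min(0)+q.max(0))/2; L=o[:2]
        y=piv-L; y/=np.linalg.norm(y); x=np.array([y[1],-y[0]])
        X=(q[:,:2]-L)@x
        f=cv2.fitLine(np.c_[X,q[:,2]].astype(np.float32),cv2.DIST_HUBER,0,.01,.01).ravel()
        print(n,len(q),"mid",o.round(1),"ext",np.ptp(q,axis=0).round(0),"X",X.min().round(),X.max().round(),"ang",np.degrees(np.arctan2(*(-y)[::-1])).round(1),"r",np.linalg.norm(piv-L).round(1),"tilt",-np.degrees(np.arctan(f[1]/f[0])).round(1),"to pot",(pot-L).round(1))
    s=arm.state(); print(s["tool_pos"].round(1),s["force"].round(1))
E
python3 -c "
from lens import *
lens('4')"
```

```text
top 1627 mid [483.3  54.1 257.5] ext [114. 118.  74.] X -56.0 56.0 ang -111.9 r 229.9 tilt 34.0 to pot [172.2   1.4]
side 1128 mid [482.6  54.3 252.8] ext [111. 122.  79.] X -56.0 55.0 ang -112.1 r 230.0 tilt 33.6 to pot [172.9   1.2]
[507.6 182.2 235.2] [-0.3 -0.1  0.7]
```

Call:
step_arm(moves=[{"dx":0.014,"dy":-0.008,"dz":0,"rx":0,"ry":0,"rz":0,"grip":1},{"dx":0.014,"dy":-0.006,"dz":0,"rx":0,"ry":0,"rz":0,"grip":1},{"dx":0.015,"dy":-0.003,"dz":0,"rx":0,"ry":0,"rz":0,"grip":1},{"dx":0.016,"dy":-0.001,"dz":0,"rx":0,"ry":0,"rz":0,"grip":1},{"dx":0.008,"dy":0,"dz":0,"rx":0,"ry":0,"rz":0,"grip":1},{"dx":0.005,"dy":0.001,"dz":0,"rx":0,"ry":0,"rz":0,"grip":1},{"dx":0,"dy":0,"dz":0,"rx":0,"ry":0,"rz":0,"grip":1}])

```text
time_s: 14.55
tool_pos: [580.1, 166.2, 235.2]
tool_rot: [180.0, 0.0, 17.6]
force: [-0.1, -0.2, -0.4]
opening: 0.004
grasp_force: 0.3
```

```bash
python3 -c "
from lens import *
lens()"
```

```text
top 1251 mid [633.6  38.4 258.9] ext [114. 104.  74.] X -53.0 59.0 ang -74.2 r 238.1 tilt 33.4 to pot [21.9 17.1]
side 745 mid [632.3  47.8 255.3] ext [113. 126.  75.] X -56.0 57.0 ang -73.9 r 228.6 tilt 32.5 to pot [23.2  7.7]
[580.2 166.  235.6] [-0.1  0.7 -0. ]
```

Call:
step_arm(moves=[{"dx":0.003,"dy":0.001,"dz":0,"rx":0,"ry":0,"rz":0,"grip":1},{"dx":0.003,"dy":0.001,"dz":0,"rx":0,"ry":0,"rz":0,"grip":1},{"dx":0.003,"dy":0.001,"dz":0,"rx":0,"ry":0,"rz":0,"grip":1},{"dx":0.002,"dy":0.001,"dz":0,"rx":0,"ry":0,"rz":0,"grip":1},{"dx":0,"dy":0,"dz":0,"rx":0,"ry":0,"rz":0,"grip":1},{"dx":0,"dy":0,"dz":0,"rx":0,"ry":0,"rz":0,"grip":1}])

```text
time_s: 15.25
tool_pos: [591.4, 170.6, 235.6]
tool_rot: [-180.0, -0.1, 17.6]
force: [-1.2, -1.8, -0.1]
opening: 0.004
grasp_force: 0.9
```

```bash
python3 -c "
from lens import *
lens('5')"
```

```text
top 1208 mid [659.9  50.1 258. ] ext [113. 107.  75.] X -53.0 58.0 ang -67.3 r 235.6 tilt 33.2 to pot [-4.4  5.4]
side 651 mid [660.1  56.3 256.3] ext [114. 127.  70.] X -57.0 55.0 ang -66.7 r 230.0 tilt 32.5 to pot [-4.6 -0.8]
[591.2 170.9 235.6] [ 0.1 -1.2 -1. ]
```

View pics/side_5.png

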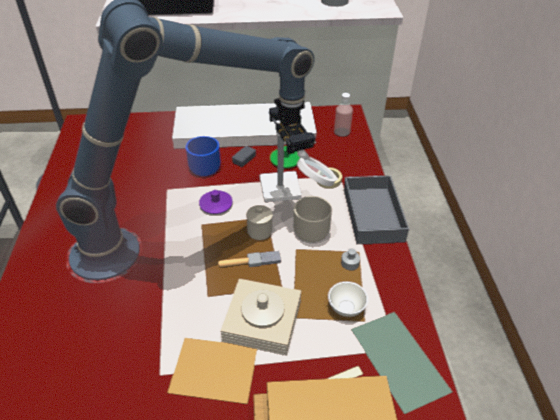

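The lens is now within about 5 mm of the pot centre, and the lid and bystanders look undisturbed. Next I'll back off, rise and press down the high side of the ring, which is the one nearest the robot.

Call:
step_arm(moves=[{"dx":-0.01,"dy":-0.004,"dz":0,"rx":0,"ry":0,"rz":0,"grip":1},{"dx":0,"dy":0,"dz":0.03,"rx":0,"ry":0,"rz":0,"grip":1},{"dx":0,"dy":0,"dz":0.04,"rx":0,"ry":0,"rz":0,"grip":1},{"dx":0,"dy":0,"dz":0.03,"rx":0,"ry":0,"rz":0,"grip":1},{"dx":0.008,"dy":-0.033,"dz":0,"rx":0,"ry":0,"rz":0,"grip":1},{"dx":0.008,"dy":-0.033,"dz":0,"rx":0,"ry":0,"rz":0,"grip":1},{"dx":0.008,"dy":-0.033,"dz":0,"rx":0,"ry":0,"rz":0,"grip":1},{"dx":0.007,"dy":-0.033,"dz":0,"rx":0,"ry":0,"rz":0,"grip":1},{"dx":0,"dy":0,"dz":-0.02,"rx":0,"ry":0,"rz":0,"grip":1},{"dx":0,"dy":0,"dz":0,"rx":0,"ry":0,"rz":0,"grip":1}])

```text
time_s: 16.35
tool_pos: [610.7, 33.6, 313.5]
tool_rot: [-179.9, 0.2, 17.5]
force: [-0.6, 0.3, -0.2]
opening: 0.006
grasp_force: 0.0
```

Call:
step_arm(moves=[{"dx":0,"dy":0,"dz":-0.008,"rx":0,"ry":0,"rz":0,"grip":1},{"dx":0,"dy":0,"dz":-0.006,"rx":0,"ry":0,"rz":0,"grip":1},{"dx":0,"dy":0,"dz":-0.005,"rx":0,"ry":0,"rz":0,"grip":1},{"dx":0,"dy":0,"dz":-0.004,"rx":0,"ry":0,"rz":0,"grip":1},{"dx":0,"dy":0,"dz":-0.004,"rx":0,"ry":0,"rz":0,"grip":1},{"dx":0,"dy":0,"dz":-0.004,"rx":0,"ry":0,"rz":0,"grip":1},{"dx":0,"dy":0,"dz":0,"rx":0,"ry":0,"rz":0,"grip":1}])

```text
time_s: 17.05
tool_pos: [612.0, 34.2, 284.5]
tool_rot: [180.0, -0.0, 17.6]
force: [-0.8, -1.5, 2.6]
opening: 0.004
grasp_force: 1.3
```

```bash
python3 -c "
from lens import *
lens('6')"
```

```text
top 62 mid [678.3 111.7 244.6] ext [34. 20. 20.] X -14.0 13.0 ang -55.0 r 190.3 tilt 19.6 to pot [-22.8 -56.2]
side 534 mid [666.6  52.1 255.6] ext [113. 112.  57.] X -59.0 63.0 ang -65.6 r 236.5 tilt 22.6 to pot [-11.1   3.4]
[612.   34.2 284.5] [ 0.  -1.9  2. ]
```

View pics/side_6.png

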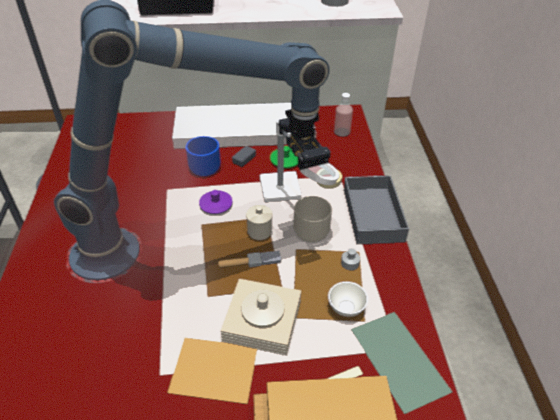

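The ring is tilting as pressed, from 33° to about 23°. I'll continue down to 260 mm.

Call:
step_arm(moves=[{"dx":0,"dy":0,"dz":-0.004,"rx":0,"ry":0,"rz":0,"grip":1},{"dx":0,"dy":0,"dz":-0.004,"rx":0,"ry":0,"rz":0,"grip":1},{"dx":0,"dy":0,"dz":-0.004,"rx":0,"ry":0,"rz":0,"grip":1},{"dx":0,"dy":0,"dz":-0.003,"rx":0,"ry":0,"rz":0,"grip":1},{"dx":0,"dy":0,"dz":-0.003,"rx":0,"ry":0,"rz":0,"grip":1},{"dx":0,"dy":0,"dz":-0.003,"rx":0,"ry":0,"rz":0,"grip":1},{"dx":0,"dy":0,"dz":-0.003,"rx":0,"ry":0,"rz":0,"grip":1},{"dx":0,"dy":0,"dz":0,"rx":0,"ry":0,"rz":0,"grip":1},{"dx":0,"dy":0,"dz":0,"rx":0,"ry":0,"rz":0,"grip":1}])

```text
time_s: 18.05
tool_pos: [611.8, 35.3, 260.1]
tool_rot: [-179.9, -0.0, 17.6]
force: [0.0, -0.5, 0.1]
opening: 0.006
grasp_force: 0.0
```

Call:
step_arm(moves=[{"dx":0,"dy":0,"dz":0.02,"rx":0,"ry":0,"rz":0,"grip":1},{"dx":0,"dy":0,"dz":0.04,"rx":0,"ry":0,"rz":0,"grip":1},{"dx":0,"dy":0,"dz":0.03,"rx":0,"ry":0,"rz":0,"grip":1},{"dx":-0.03,"dy":-0.03,"dz":0,"rx":0,"ry":0,"rz":0,"grip":1},{"dx":-0.03,"dy":-0.03,"dz":0,"rx":0,"ry":0,"rz":0,"grip":1},{"dx":-0.03,"dy":-0.03,"dz":0,"rx":0,"ry":0,"rz":0,"grip":1},{"dx":-0.03,"dy":-0.03,"dz":0,"rx":0,"ry":0,"rz":0,"grip":1},{"dx":0,"dy":-0.04,"dz":0,"rx":0,"ry":0,"rz":0,"grip":1},{"dx":0,"dy":-0.04,"dz":0,"rx":0,"ry":0,"rz":0,"grip":1},{"dx":0,"dy":0,"dz":0,"rx":0,"ry":0,"rz":0,"grip":1}])

```text
time_s: 19.05
tool_pos: [490.9, -171.9, 350.0]
tool_rot: [179.9, 0.1, 17.0]
force: [-0.3, -0.2, -0.1]
opening: 0.004
grasp_force: 0.0
```

```bash
python3 -c "
from lens import *
lens('7')"
```

```text
top 1904 mid [670.8  62.4 253.1] ext [122. 122.  24.] X -61.0 62.0 ang -63.6 r 229.0 tilt -0.1 to pot [-15.3  -6.9]
side 1067 mid [670.1  62.2 250.6] ext [122. 128.  28.] X -62.0 63.0 ang -63.8 r 228.9 tilt -1.5 to pot [-14.6  -6.7]
[ 491.9 -165.6  350.2] [ 0.2 -0.2 -0.2]
```

View pics/top_7.png

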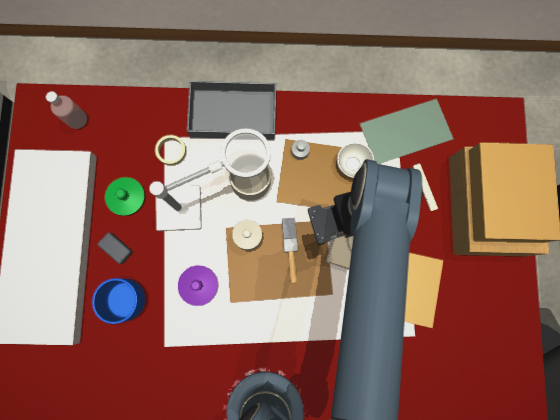

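The lens is level but has swivelled to about 16 mm from the pot. I'll measure the pot itself to see whether that margin is safe.

```bash
python3 - <<'E'
from h import *
def pot(d,n="side"):
    C=cloud(n,d)-np.array([2.5,-2,0]); m=(np.hypot(C[...,0]-655,C[...,1]-55)<75)&(C[...,2]>93)&(C[...,2]<104)
    q=C[m][:,:2].astype(np.float32); h=cv2.convexHull(q)
    return cv2.minEnclosingCircle(q),((q.min(0)+q.max(0))/2).round(1),np.ptp(q,axis=0)
print(pot(np.load("side2.npz")["d"])); p,d=camera("side"); print(pot(d))
C=cloud("side",d)-np.array([2.5,-2,0])
m=(np.hypot(C[...,0]-480,C[...,1]+281)<85)&(C[...,2]>68)&(C[...,2]<82); q=C[m]; print("lid",((q.min(0)+q.max(0))/2).round(1))
E
```

```text
(((653.912353515625, 58.92770767211914), 63.31351852416992), array([655. ,  58.4], dtype=float32), array([118.222595, 125.03857 ], dtype=float32))
(((654.027587890625, 56.7886962890625), 63.12534713745117), array([655.4,  57.1], dtype=float32), array([118.55664, 123.96585], dtype=float32))
lid [ 482.1 -285.1   74.9]
```

The pot centre is at about (654.5, 57.5) and the lens at about (670.5, 62). That 17 mm offset is inside the 30 mm limit by far more than the measuring error. The lid is on the pile and the arm is clear, so I'm handing in.

```bash
python3 -c "
from workcell import arm
print(arm.close_job())"
```

```text
the job is handed in; nothing more can be done
None
```

The job is handed in, but I got no verdict back: by my last measurements the lid sits on the pile about 5 mm off its middle, the lens is level within about 1.5° but about 17 mm off the pot's centre (limit 30 mm), the pot hasn't measurably moved, and the bystanders look undisturbed, though I didn't measure them.

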